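# Put the desk tools back in their foam trays

### The job

Put the four tools back in the foam trays cut for them: the blue-handled screwdriver in the tray with the blue pocket, the red-handled one in the tray with the red pocket, the tan case in the rectangular yellow pocket and the roll of black tape in the round one. Each must lie flat on the floor of its own pocket, the screwdrivers with the handle in the wide part and the shaft along the narrow channel. Leave the green screwdriver where it lies.

Things in the scene. Friction and masses are not known exactly. Their poses are not given: they have to be found in the camera images.
- driver_blue: Loose precision screwdriver, blue handle, thin bright shaft, 163 mm long, lying flat (does not roll). Origin on its underside, midway along; y runs along it, z up: handle from y = -9 to +78 mm, 18 mm wide and high; shaft from y = -9 to -85 mm. Grip the handle across x near y = +35 mm.
- driver_red: Loose precision screwdriver, red handle, thin bright shaft, 143 mm long, lying flat (does not roll). Origin on its underside, midway along; y runs along it, z up: handle from y = -8 to +68 mm, 18 mm wide and high; shaft from y = -8 to -75 mm. Grip the handle across x near y = +35 mm.
- bit_case: Loose tan snap case with a small black latch, 57 (x) x 86 (y) x 28 (z) mm, lying flat, a solid box to the fingers. Origin at the centre of its underside, z up. Grip it across x (57 mm). Either way round is right.
- tape_black: Loose roll of black tape lying flat, 53 mm across and 19 mm high. Origin at the centre of its underside to 2 mm, z up. The hole in the middle is solid to the fingers: grip it across its outside, any direction.
- tray_blue: Fixed dark foam tray, blue pocket floor; 80 mm wide (x), y = -94 to +93 mm, top at z = 10 mm. Origin on its underside, below where the blue driver's origin belongs; tool and tray y axes agree. Handle pocket x = -17 to 17, y = -17 to +86 mm, floor at z = 4; 12 mm wide shaft channel towards -y. Side walls cut away to the floor for fingers, y = +11 to +59 mm.
- tray_red: Fixed dark foam tray, red pocket floor; 80 mm wide (x), y = -84 to +83 mm, top at z = 10 mm. Origin on its underside, below where the red driver's origin belongs; tool and tray y axes agree. Handle pocket x = -17 to 17, y = -16 to +76 mm, floor at z = 4; 12 mm wide shaft channel towards -y. Side walls cut away to the floor for fingers, y = +11 to +59 mm.
- tray_case: Fixed dark rectangular foam tray with a yellow pocket floor, 96 (x) x 122 (y) x 10 mm, for the tan case. Origin at the centre of its underside, z up. Pocket 73 (x) x 102 (y) mm, floor at z = 4, walls to z = 10 mm; long walls cut away to the floor for fingers, y = -25 to +25 mm. The case's y lies along the tray's y, either way round.
- tray_tape: Fixed dark round foam tray with a yellow pocket floor, 100 mm across, 10 mm high, for the roll of tape. Origin at the centre of its underside, z up. Round pocket 69 mm across, floor at z = 4, rim to z = 10 mm, cut away to the floor at +x and -x over about 34 mm for fingers.
- driver_green: Loose precision screwdriver, green handle, thin bright shaft, 153 mm long, lying flat (does not roll). Origin on its underside, midway along; y runs along it, z up: handle from y = -9 to +74 mm, 18 mm wide and high; shaft from y = -9 to -80 mm. Grip the handle across x near y = +35 mm. Has no tray; leave it.
Not all that is in view belongs to the job. There is more than one size of the tape_black; the one meant has the size given above.

How it is judged:
By the outcome, as a careful person would: the job done as asked, in the order asked, and still so for the second after the job is handed in, with the robot touching nothing.
It also fails if it takes over 112 s, if anything falls off the work surface, if the arm or the gripper's body presses on something with over 40 N, if the wrist force passes 120 N, or if a joint passes its speed limit or range.

### The arm

A 6-joint arm with a two-finger parallel gripper is mounted at the origin on a cart in front of the work surface, level with it; the furniture and walls round the work are solid. World frame = base frame: x ahead of the robot, y to its left, z up, the work surface at z = 0. Lengths are in m, angles in rad, forces in N, time in s.
With the tool pointing down it reaches from about 0.4 to 0.825 m from the base axis. Payload 7 kg.
Tool frame: the origin (TCP) lies on the centre line of the jaws, within the pads' length; the fingertips stand 25 mm ahead of it and the grasp point (between the pads) lies 6 mm ahead of it; z points along the fingers, y is the line along which they close (so a half turn about z gives the same grasp; the last joint's range is limited). The gripper opens to 88 mm and grips with 3 to 60 N. Pads are 19 mm wide; open, the fingers measure 130 mm over their backs; the gripper's body (78 mm by 193 mm) begins 47 mm behind the grasp point.
Start: joints at [-0.832, 0.359, 0.012, 0, -1.224, -0.288], TCP at [0.294, -0.608, 0.252] pointing down, gripper open.
Joint ranges: [-3.07, 3.07], [-1.43, 2.12], [-1.02, 1.25], [-3.03, 1.67], [-3.05, -0], [-3.03, 3.03]. Speed limits (rad/s): [2.39, 2.39, 3.01, 3.14, 3.14, 3.14].

### API

Orientations are given as [roll, pitch, yaw] about the fixed x, y, z axes, in that order (R = Rz(yaw) Ry(pitch) Rx(roll)).
In Python, from station import readout, vision, arm gives the robot as it stands. The module is installed in compiled form; this text tells all that it offers.
- The arm moves only by the tool carry_out, never from a script. Its argument "commands" is a list of rows, each an object with "dp": the shift along the tool's x, y, z in m, a list of three; "rotation": the turn, a rotation vector about the tool's x, y, z in degrees, a list of three. In form: [{"dp": [dx, dy, dz], "rotation": [wx, wy, wz]}, ...]. A call has 1 to 8 rows; each row shifts and turns the commanded pose from where the row before left it, along the tool's axes as they then stand; what a row does not reach is not made up. A row lasts 1/8 s, in which the tool goes at most 62.5 mm and 10.7 degrees, less where a joint would pass 70% of its speed; a pose out of reach is approached as far as the arm can. A call with a gripper value outside its range is refused whole. "grip" is the finger opening in m, from 0 to 0.0876, set as the call begins (left out, the last holds). The fingers move at their own pace and stop on an object; "force" is the grip in N (left out, the last holds). Time passes only in rows, so rows that do not move let the fingers close. It gives the time, the measured TCP pose, the force, the opening and the grip force at its end, in the units of the state.
- readout.get_state(): the state, without advancing time (a new reading comes with each control period).
- vision.grab_frame(name): name is "side" or "top" or "wrist"; returns (picture, depth): 480x640x3 uint8, red, green, blue; 480x640 float32, m along the optical axis (not along the pixel's ray), 0 where there is no reading.
- vision.calibration(name): a dict with "fovy" (degrees; the focal length in pixels is half the picture's height over the tangent of half this angle, whatever the lens; pixels are square), "cx", "cy" (the principal point, pixels), "origin" and "attitude" of the camera in the world; the wrist camera has in their place "mount" (4x4, takes a point from camera to tool coordinates, whose origin is the TCP and whose axes are the flange's). Camera axes: x right, y down, z forward; pixel columns grow to the right and rows downward; lengths in m; the calibration is good to about 2 mm. A picture is of the moment at which its call begins: read the wrist's pose just before it. calibration takes no time and is no camera call.
- arm.job_done(): hands the job in; it is judged then, once.
Trained networks look in the newest picture that a camera, given by its name, has taken for a name from the list of things; names that differ only in an ending like _2 or _b are one class to them, and where a whole thing is asked for, a point or a joint stands for the part that bears it (a point fixed in the world has none). Each returns a list of dicts, best first, with "score" (0 to 1); they miss things now and then, are a little off and sometimes report something else, mostly with a low value. They report only what shows in the picture. A call takes as long as a camera call. They do not tell look-alikes from the thing itself.
- vision.trace(label, camera): "pixels" (480x640 bool, what is visible of it) and "position" ([row, column] in pixels, amid what is visible of it).
The state is a dict: "t": time; "q": joint angles; "qd": joint speeds; "joint_efforts": joint torques, N m; "eef_pos": TCP position; "ee_rot": TCP orientation; "force": force on the tool from outside, world axes, zero at the start; "moment": the same for the moment, N m; "width": finger opening in m; "gripper_force": force on a finger pad.
Only numpy, scipy, OpenCV 4.12 (cv2) and the standard library are available. Lean on these libraries where they do the work, as an engineer would, in place of code of your own. Each camera call takes 0.05 s, during which the arm holds its last target. There are 200 camera calls.

## Working session

There is one attempt and no reset: what is moved stays moved. The work goes in short steps, Python scripts to look and compute and a tool call to move; the robot and the scene stay as the last step left them, time stands still between calls to the robot, and variables do not carry over. Pictures are saved under pics/ and viewed, at most 14 in all, crops included, and the job is handed in when it is done.

Besides the shell and the picture viewer there is one more tool, called after ">>>" as name(argument=value, ...) on one line, values as JSON. carry_out: Moves the arm, as the interface text tells. Its arguments: {"type":"object","properties":{"commands":{"type":"array"},"grip":{"type":"number"},"force":{"type":"number"}},"required":["commands"]}

```bash
mkdir -p pics
cat > h.py <<'E'
import numpy as np, cv2
from station import readout, vision, arm
from scipy.spatial.transform import Rotation as R
def cam(n):
    c=vision.calibration(n); f=240/np.tan(np.radians(c['fovy'])/2)
    return c,f
def pose(n,st=None):
    c,f=cam(n)
    if n=='wrist':
        M=np.array(c['mount']); T=np.eye(4); T[:3,3]=st['eef_pos']; T[:3,:3]=R.from_euler('xyz',st['ee_rot']).as_matrix()
        return T@M
    T=np.eye(4); T[:3,3]=c['origin']; a=np.array(c['attitude'])
    T[:3,:3]=a if a.shape==(3,3) else R.from_euler('xyz',a).as_matrix()
    return T
def world(n,d,st=None):
    c,f=cam(n); v,u=np.mgrid[:480,:640]
    P=np.stack([(u-c['cx'])/f*d,(v-c['cy'])/f*d,d],-1)
    T=pose(n,st); return P@T[:3,:3].T+T[:3,3]
def save(n,p): cv2.imwrite(n,p[...,::-1])
E
python3 - <<'E'
from h import *
for n in ['top','side','wrist']: print(n,vision.calibration(n))
s=readout.get_state();print(s)
p,d=vision.grab_frame('top');save('pics/top.png',p);W=world('top',d)
np.savez('top.npz',p=p,W=W,d=d)
print(W[240,320],W[100,100],W[400,500])
for l in ['driver_blue','driver_red','bit_case','tape_black','tray_blue','tray_red','tray_case','tray_tape','driver_green']:
    for o in vision.trace(l,'top'):
        m=o['pixels']&(d>0); q=W[m]
        r=cv2.minAreaRect(q[:,:2].astype(np.float32)*1000)
        print(l,round(o['score'],2),np.round(o['position']),m.sum(),np.round(np.median(q,0),3),'z95',np.percentile(q[:,2],[5,95]).round(3),'rect',np.round(r[0]),np.round(r[1]),round(r[2]))
E
```

```text
top {'fovy': 48.527666371929705, 'cx': 312.9437673983817, 'cy': 234.48065064717977, 'origin': array([ 0.29737073, -0.00834588,  1.18219062]), 'attitude': array([-2.9651612 ,  0.0101836 , -1.57238457])}
side {'fovy': 42.0990203269712, 'cx': 318.136591384271, 'cy': 243.2645807878552, 'origin': array([0.03626514, 0.88804373, 0.85964229]), 'attitude': array([-2.26517786, -0.02112199, -2.66203367])}
wrist {'fovy': 66.2364454437409, 'cx': 326.11490766781156, 'cy': 237.65027801113234, 'mount': array([[ 2.29923557e-04, -9.58262118e-01, -2.85890995e-01,
         7.64844726e-02],
       [ 9.99999661e-01,  4.46189900e-04, -6.91324324e-04,
         1.63126921e-04],
       [ 7.90031585e-04, -2.85890739e-01,  9.58261896e-01,
        -1.32076944e-01],
       [ 0.00000000e+00,  0.00000000e+00,  0.00000000e+00,
         1.00000000e+00]])}
{'t': 0.0, 'q': array([-8.31897316e-01,  3.59398469e-01,  1.10749783e-02, -3.57822423e-04,
       -1.22406811e+00, -2.88108490e-01]), 'qd': array([ 8.02759800e-05,  8.70909299e-05, -8.91572931e-04,  6.39765988e-05,
        8.51253081e-04,  1.12599105e-03]), 'joint_e
[... 1180 characters left out ...]
278. 266.] 3059 [0.416 0.11  0.009] z95 [0.002 0.014] rect [417. 111.] [188.  81.] 89
tray_blue 0.34 [235. 449.] 372 [ 0.503 -0.298  0.016] z95 [0.009 0.021] rect [ 509. -319.] [ 19. 155.] 10
tray_red 0.78 [202. 169.] 2540 [0.586 0.33  0.008] z95 [0.002 0.014] rect [587. 331.] [ 85. 170.] 4
tray_case 0.86 [196. 262.] 2242 [0.592 0.115 0.006] z95 [0.002 0.013] rect [593. 116.] [101. 123.] 18
tray_tape 0.72 [271. 172.] 1578 [0.428 0.326 0.006] z95 [0.001 0.013] rect [428. 325.] [97. 98.] 43
tray_tape 0.48 [184. 352.] 256 [ 0.627 -0.094  0.017] z95 [0.01  0.021] rect [630. -97.] [84. 20.] 80
driver_green 0.75 [230. 360.] 269 [ 0.52  -0.099  0.017] z95 [0.01  0.021] rect [523. -99.] [89. 20.] 80
```

View pics/top.png

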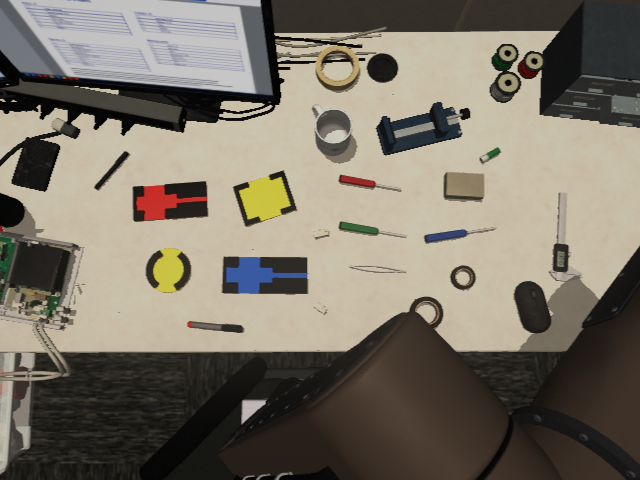

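The top view shows everything. The loose tools are on the right: red driver (357,182), green (358,229), blue (445,236), case (464,186) and small tape (462,277), with a larger roll at (427,312). The trays are on the left: red (170,201), case (265,198), round (168,270) and blue (265,275). Next I'll work out exact poses and obstacle heights.

Run:
```python
from h import *
z=np.load('top.npz');p,W=z['p'],z['W']
hsv=cv2.cvtColor(p,cv2.COLOR_RGB2HSV).astype(int);H,S,V=hsv[...,0],hsv[...,1],hsv[...,2]
X,Y,Z=W[...,0],W[...,1],W[...,2]
def reg(x0,x1,y0,y1): return (X>x0)&(X<x1)&(Y>y0)&(Y<y1)
def rep(n,m,zfix=None):
    q=W[m]; 
    r=cv2.minAreaRect(q[:,:2].astype(np.float32)*1000)
    c=q[:,:2].mean(0); w,v=np.linalg.eigh(np.cov((q[:,:2]-c).T)); a=v[:,1]
    t=(q[:,:2]-c)@a
    print(n,m.sum(),'mean',c.round(4),'axis deg',np.degrees(np.arctan2(a[1],a[0])).round(1),'ext',np.percentile(t,[1,99]).round(4),'z',np.percentile(q[:,2],[5,50,95]).round(4),'rect',np.round(r[0],1),np.round(r[1],1),round(r[2],1))
red=((H<8)|(H>172))&(S>130); blue=(H>100)&(H<125)&(S>100); yel=(H>22)&(H<35)&(S>130)
rep('redH',red&reg(.58,.67,-.2,-.03)); rep('blueH',blue&reg(.45,.55,-.42,-.2))
rep('redP',red&reg(.5,.66,.24,.43)); rep('blueP',blue&reg(.36,.48,0,.21))
rep('yelcase',yel&reg(.52,.67,.04,.19)); rep('yelround',yel&reg(.36,.49,.27,.39))
dark=(V<75)
for n,b in dict(red=(.53,.65,.23,.43),blue=(.36,.48,0,.22),case=(.52,.67,.04,.19),rnd=(.37,.49,.27,.39)).items():
    m=reg(*b)&(dark|red|blue|yel)
    m=cv2.morphologyEx(m.astype(np.uint8),cv2.MORPH_OPEN,np.ones((3,3)))>0
    rep('tray '+n,m)
for l,i in [('bit_case',0),('tape_black',1),('driver_blue',1)]:
    pass
rep('case',reg(.55,.68,-.40,-.28)&(Z>.015)); rep('tape',reg(.37,.45,-.37,-.28)&(Z>.010))
rep('bdriver',reg(.46,.56,-.42,-.2)&((Z>.004)))
print('table',np.median(Z[reg(.45,.5,-.1,0)]),np.median(Z[reg(.5,.55,.2,.25)]),np.median(Z[reg(.5,.53,-.45,-.42)]))
for n,b in dict(mug=(.66,.82,-.11,.0),vise=(.66,.82,-.33,-.11),box=(.6,.95,-.6,-.4),spools=(.8,.95,-.5,-.35),mon=(.6,.95,.1,.5),left=(.3,.75,.4,.7)).items():
    m=reg(*b)&(Z>.03)
    print(n,m.sum(),W[m].min(0).round(3) if m.any() else '',np.percentile(W[m],99,axis=0).round(3) if m.any() else '')
```

```text
redH 241 mean [ 0.6277 -0.0961] axis deg 79.3 ext [-0.0391  0.0373] z [0.01   0.0167 0.021 ] rect [629.3 -97. ] [79.  17.8] 79.0
blueH 229 mean [ 0.5033 -0.2917] axis deg 98.7 ext [-0.043   0.0413] z [0.0139 0.0178 0.0215] rect [ 504.  -292.4] [13.9 87. ] 8.7
redP 1199 mean [0.5841 0.3507] axis deg 93.6 ext [-0.1002  0.0546] z [0.0012 0.0051 0.0097] rect [584.9 326.8] [ 80.8 160.4] 2.8
blueP 1338 mean [0.4171 0.1343] axis deg 89.1 ext [-0.1111  0.061 ] z [0.0013 0.0051 0.0093] rect [418. 108.] [ 79.1 178.5] 0.1
yelcase 1626 mean [0.592  0.1133] axis deg 107.9 ext [-0.0509  0.0507] z [0.0016 0.0053 0.0095] rect [592.3 113.5] [ 96.5 104.4] 18.5
yelround 995 mean [0.4284 0.3259] axis deg 174.6 ext [-0.0477  0.047 ] z [0.001  0.0049 0.009 ] rect [428.3 324.6] [69.1 98. ] 73.9
tray red 2509 mean [0.5853 0.3288] axis deg 93.6 ext [-0.0816  0.0811] z [0.002  0.0082 0.014 ] rect [585.5 329.2] [ 81.4 166.3] 3.9
tray blue 3013 mean [0.4165 0.11  ] axis deg 89.1 ext [-0.0908  0.0905] z [0.0021 0.0086 0.014 ] rect [416.8 110.4] [184.5  80.5] 89.1
tray case 2128 mean [0.592  0.1132] axis deg 107.
[... 304 characters left out ...]
 0.0328] rect [ 635.8 -340.2] [93.4 99.8] 83.3
tape 333 mean [ 0.4048 -0.3244] axis deg -167.2 ext [-0.0291  0.0342] z [0.0132 0.0198 0.6423] rect [ 407.4 -326.1] [57.  51.8] 45.5
bdriver 920 mean [ 0.5071 -0.3068] axis deg 93.9 ext [-0.11    0.1047] z [0.0041 0.0064 0.0199] rect [ 510.3 -310.2] [ 98.6 220.2] 0.7
table 0.0012345534964475213 0.0009520139012910711 0.00106616168940743
mug 952 [ 0.689 -0.08   0.03 ] [ 0.783 -0.001  0.095]
vise 893 [ 0.696 -0.33   0.03 ] [ 0.791 -0.148  0.074]
box 7872 [ 0.771 -0.6    0.03 ] [ 0.945 -0.421  0.211]
spools 1055 [ 0.82 -0.5   0.03] [ 0.947 -0.413  0.049]
mon 22141 [0.73 0.1  0.03] [0.834 0.496 0.419]
left 3421 [0.318 0.421 0.03 ] [0.745 0.682 0.084]
```

```bash
cat >> h.py <<'E'
def plan(x,y,z,yaw,st=None):
    st=st or readout.get_state(); Rm=R.from_euler('xyz',st['ee_rot']).as_matrix()
    dp=Rm.T@(np.array([x,y,z])-st['eef_pos'])
    a=(yaw-np.degrees(st['ee_rot'][2])+180)%360-180
    print('t',round(st['t'],2),'pos',st['eef_pos'].round(4),'rpy',np.degrees(st['ee_rot']).round(2),'dp mm',(dp*1000).round(1),'rotz(tool) deg',round(-a,2),'dist',round(np.hypot(*dp[:2]),3))
E
python3 - <<'E'
from h import *
z=np.load('top.npz');p,W=z['p'],z['W'];X,Y,Z=np.moveaxis(W,-1,0)
hsv=cv2.cvtColor(p,cv2.COLOR_RGB2HSV).astype(int);H,S,V=np.moveaxis(hsv,-1,0)
yel=(H>22)&(H<35)&(S>130)
q=W[yel&(abs(X-.4285)<.06)&(abs(Y-.325)<.06)][:,:2]-[.4285,.3252]
r=np.hypot(*q.T);o=q[(r>.038)];th=np.arctan2(o[:,1],o[:,0]);print('cut dir',np.degrees(np.angle(np.exp(2j*th).mean())/2),len(o))
m=(abs(X-.618)<.06)&(abs(Y+.335)<.06)&(Z>.022)&(Z<.036)&(S>35)
r=cv2.minAreaRect((W[m][:,:2]*1000).astype(np.float32));print('case',r,m.sum())
m=(abs(X-.412)<.045)&(abs(Y+.324)<.045)&(Z>.009)&(Z<.025)
print('tape',cv2.minEnclosingCircle((W[m][:,:2]*1000).astype(np.float32)),W[m].mean(0))
for a in [(-.2,-.185),(-.185,-.17),(-.17,-.155),(-.155,-.14),(-.14,-.11),(-.11,-.08),(-.08,-.06)]:
    for b in [(.69,.705),(.705,.72),(.72,.735)]:
        mm=(X>b[0])&(X<b[1])&(Y>a[0])&(Y<a[1]);print(a,b,Z[mm].max().round(3) if mm.any() else None,end=' | ')
    print()
plan(.504,-.292,.15,-81.4)
E
```

```text
cut dir -4.03192865800213 206
case ((615.082763671875, -334.83172607421875), (84.82918548583984, 56.0255012512207), 86.12360382080078) 931
tape ((408.97967529296875, -324.092529296875), 26.59711265563965) [ 0.4096596  -0.32317341  0.01880675]
(-0.2, -0.185) (0.69, 0.705) 0.019 | (-0.2, -0.185) (0.705, 0.72) 0.018 | (-0.2, -0.185) (0.72, 0.735) 0.03 | 
(-0.185, -0.17) (0.69, 0.705) 0.072 | (-0.185, -0.17) (0.705, 0.72) 0.074 | (-0.185, -0.17) (0.72, 0.735) 0.07 | 
(-0.17, -0.155) (0.69, 0.705) 0.072 | (-0.17, -0.155) (0.705, 0.72) 0.075 | (-0.17, -0.155) (0.72, 0.735) 0.074 | 
(-0.155, -0.14) (0.69, 0.705) 0.007 | (-0.155, -0.14) (0.705, 0.72) 0.017 | (-0.155, -0.14) (0.72, 0.735) 0.071 | 
(-0.14, -0.11) (0.69, 0.705) 0.007 | (-0.14, -0.11) (0.705, 0.72) 0.008 | (-0.14, -0.11) (0.72, 0.735) 0.007 | 
(-0.11, -0.08) (0.69, 0.705) 0.008 | (-0.11, -0.08) (0.705, 0.72) 0.007 | (-0.11, -0.08) (0.72, 0.735) 0.09 | 
(-0.08, -0.06) (0.69, 0.705) 0.095 | (-0.08, -0.06) (0.705, 0.72) 0.094 | (-0.08, -0.06) (0.72, 0.735) 0.093 | 
t 0.5 pos [ 0.294  -0.6075  0.2516] rpy [ 180.      0.   -154.17] dp mm [-326.5  192.6  101.6] rotz(tool) deg -72.77 dist 0.379
```

>>> carry_out(commands=[{"dp":[-0.0466,0.0275,0],"rotation":[0,0,0]},{"dp":[-0.0466,0.0275,0],"rotation":[0,0,0]},{"dp":[-0.0466,0.0275,0],"rotation":[0,0,0]},{"dp":[-0.0466,0.0275,0],"rotation":[0,0,0]},{"dp":[-0.0466,0.0275,0],"rotation":[0,0,0]},{"dp":[-0.0466,0.0275,0],"rotation":[0,0,0]},{"dp":[-0.0469,0.0276,0],"rotation":[0,0,0]}], grip=0.06, force=25)

```text
t: 1.38
eef_pos: [0.5049, -0.2904, 0.2519]
ee_rot: [-3.141, 0.001, -2.691]
force: [1.3, -1.0, -0.3]
width: 0.06
gripper_force: 0.0
```

>>> carry_out(commands=[{"dp":[0,0,0.014],"rotation":[0,0,-10.4]},{"dp":[0,0,0.014],"rotation":[0,0,-10.4]},{"dp":[0,0,0.014],"rotation":[0,0,-10.4]},{"dp":[0,0,0.014],"rotation":[0,0,-10.4]},{"dp":[0,0,0.014],"rotation":[0,0,-10.4]},{"dp":[0,0,0.014],"rotation":[0,0,-10.4]},{"dp":[0,0,0.016],"rotation":[0,0,-10.4]},{"dp":[0,0,0],"rotation":[0,0,0]}])

```text
t: 2.38
eef_pos: [0.5033, -0.2917, 0.1506]
ee_rot: [3.14, 0.001, -1.422]
force: [-0.1, 0.0, -0.0]
width: 0.0601
gripper_force: 0.0
```

```bash
cat > look.py <<'E'
from h import *
import sys
# usage: look.py pic label...
s=readout.get_state(); p,d=vision.grab_frame('wrist'); W=world('wrist',d,s)
if sys.argv[1]!='-': save('pics/'+sys.argv[1]+'.png',p)
np.savez('wr.npz',p=p,W=W)
for l in sys.argv[2:]:
    for o in vision.trace(l,'wrist')[:2]:
        m=o['pixels']&(d>0); q=W[m]
        if not len(q): continue
        r=cv2.minAreaRect((q[:,:2]*1000).astype(np.float32))
        c=q[:,:2].mean(0); w,v=np.linalg.eigh(np.cov((q[:,:2]-c).T)); a=v[:,1]
        print(l,round(o['score'],2),np.round(o['position']),m.sum(),'mean',c.round(4),'ax',np.degrees(np.arctan2(a[1],a[0])).round(1),'z',np.percentile(q[:,2],[5,50,95]).round(4),'rect',np.round(r[0],1),np.round(r[1],1),round(r[2],1))
print('table z',np.median(W[...,2][(d>0)&(W[...,2]<.006)]).round(4))
E
python3 look.py w1 driver_blue; python3 -c "
from h import *
z=np.load('wr.npz');p,W=z['p'],z['W']
H,S,V=np.moveaxis(cv2.cvtColor(p,cv2.COLOR_RGB2HSV).astype(int),-1,0)
m=(H>100)&(H<125)&(S>100)&(W[...,2]>.003)&(W[...,2]<.025)
r=cv2.minAreaRect((W[m][:,:2]*1000).astype(np.float32));print(r,m.sum())
plan(.504,-.292,.03,-81.4)"
```

```text
driver_blue 0.81 [222. 326.] 3116 mean [ 0.5059 -0.3062] ax 98.9 z [0.0086 0.014  0.0165] rect [ 507.9 -323.3] [ 17.  162.3] 8.3
table z -0.0011
((530.5906982421875, -322.90313720703125), (455.11737060546875, 165.9287567138672), 19.184553146362305) 3924
t 2.48 pos [ 0.5042 -0.2921  0.152 ] rpy [-1.7999e+02 -2.0000e-02 -8.1610e+01] dp mm [ -0.2   0.2 122. ] rotz(tool) deg -0.21 dist 0.0
```

View pics/w1.png

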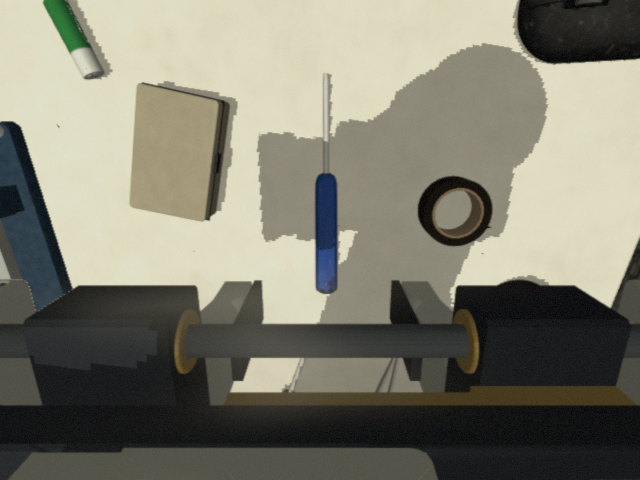

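The driver's shaft runs straight up the picture (column 326, handle rows 173–293) and is centred between the open fingers. The small tape (455,210) and case (180,150) are visible too. Next I descend, grip and lift.

>>> carry_out(commands=[{"dp":[0,0,0.02],"rotation":[0,0,0]},{"dp":[0,0,0.02],"rotation":[0,0,0]},{"dp":[0,0,0.02],"rotation":[0,0,0]},{"dp":[0,0,0.02],"rotation":[0,0,0]},{"dp":[0,0,0.02],"rotation":[0,0,0]},{"dp":[0,0,0.012],"rotation":[0,0,0]},{"dp":[0,0,0.009],"rotation":[0,0,0]},{"dp":[0,0,0],"rotation":[0,0,0]}])

```text
t: 3.48
eef_pos: [0.504, -0.292, 0.0304]
ee_rot: [3.141, 0.0, -1.421]
force: [-0.7, -0.4, -0.4]
width: 0.0599
gripper_force: 0.0
```

>>> carry_out(commands=[{"dp":[0,0,0],"rotation":[0,0,0]},{"dp":[0,0,0],"rotation":[0,0,0]},{"dp":[0,0,0],"rotation":[0,0,0]},{"dp":[0,0,0],"rotation":[0,0,0]},{"dp":[0,0,0],"rotation":[0,0,0]},{"dp":[0,0,0],"rotation":[0,0,0]}], grip=0.008, force=25)

```text
t: 4.22
eef_pos: [0.504, -0.2919, 0.0307]
ee_rot: [3.142, -0.0, -1.42]
force: [-1.1, 0.4, 1.3]
width: 0.0176
gripper_force: 25.0
```

>>> carry_out(commands=[{"dp":[0,0,-0.02],"rotation":[0,0,0]},{"dp":[0,0,-0.03],"rotation":[0,0,0]},{"dp":[0,0,-0.03],"rotation":[0,0,0]},{"dp":[0,0,-0.03],"rotation":[0,0,0]},{"dp":[0,0,-0.03],"rotation":[0,0,0]},{"dp":[0,0,0],"rotation":[0,0,0]}])

```text
t: 4.97
eef_pos: [0.5054, -0.2924, 0.1732]
ee_rot: [-3.137, -0.002, -1.42]
force: [1.0, 0.5, -0.1]
width: 0.0176
gripper_force: 25.0
```

```bash
python3 look.py - driver_blue; python3 -c "
from h import *
s=readout.get_state();print(s['width'],s['gripper_force'],s['force'])
a=np.radians(89.1)
o=np.array([.4166,.1107])+.031*np.array([np.cos(a),np.sin(a)])
print(o);plan(o[0],o[1],.17,89.1-180)"
```

```text
driver_blue 0.69 [257. 326.] 7259 mean [ 0.5099 -0.3177] ax 98.7 z [0.1512 0.1563 0.1588] rect [ 508.7 -325.4] [ 21.2 159.6] 7.9
table z -0.0011
0.01772333597816815 24.999958276748657 [ 0.34150773  0.22641584 -0.21171194]
[0.41708693 0.14169618]
t 5.08 pos [ 0.5038 -0.2918  0.1704] rpy [-1.7998e+02  2.0000e-02 -8.1380e+01] dp mm [-441.6   20.8    0.6] rotz(tool) deg 9.52 dist 0.442
```

>>> carry_out(commands=[{"dp":[-0.0552,0.0026,0],"rotation":[0,0,0]},{"dp":[-0.0552,0.0026,0],"rotation":[0,0,0]},{"dp":[-0.0552,0.0026,0],"rotation":[0,0,0]},{"dp":[-0.0552,0.0026,0],"rotation":[0,0,0]},{"dp":[-0.0552,0.0026,0],"rotation":[0,0,0]},{"dp":[-0.0552,0.0026,0],"rotation":[0,0,0]},{"dp":[-0.0552,0.0026,0],"rotation":[0,0,0]},{"dp":[-0.0552,0.0026,0],"rotation":[0,0,0]}])

```text
t: 6.08
eef_pos: [0.4161, 0.1429, 0.1698]
ee_rot: [3.14, -0.001, -1.42]
force: [0.4, 0.7, -0.2]
width: 0.0176
gripper_force: 25.0
```

>>> carry_out(commands=[{"dp":[0,0,0.02],"rotation":[0,0,4.8]},{"dp":[0,0,0.02],"rotation":[0,0,4.7]},{"dp":[0,0,0.02],"rotation":[0,0,0]},{"dp":[0,0,0],"rotation":[0,0,0]},{"dp":[0,0,0],"rotation":[0,0,0]}])

```text
t: 6.7
eef_pos: [0.4173, 0.1415, 0.1107]
ee_rot: [3.141, -0.001, -1.586]
force: [0.1, -0.4, -0.1]
width: 0.0179
gripper_force: 25.0
```

```bash
python3 look.py w2 driver_blue tray_blue; python3 -c "
from h import *
plan(.4171,.1417,.0355,-90.9)"
```

```text
driver_blue 0.94 [257. 325.] 7122 mean [0.4174 0.1161] ax 89.2 z [0.0888 0.0939 0.0964] rect [417.4 108.7] [160.5  17.5] 89.2
tray_blue 0.77 [149. 320.] 25148 mean [0.4169 0.0817] ax 89.4 z [0.0022 0.0085 0.0099] rect [416.9  93.5] [151.7  84. ] 88.9
tray_blue 0.54 [214.  68.] 24231 mean [0.5863 0.1148] ax 88.3 z [0.0018 0.0032 0.0093] rect [574.9 110.1] [151.3 127.1] 18.3
table z -0.0011
t 6.85 pos [0.4176 0.1418 0.1112] rpy [-1.7995e+02  5.0000e-02 -9.0880e+01] dp mm [ 0.1  0.5 75.7] rotz(tool) deg 0.02 dist 0.001
```

View pics/w2.png

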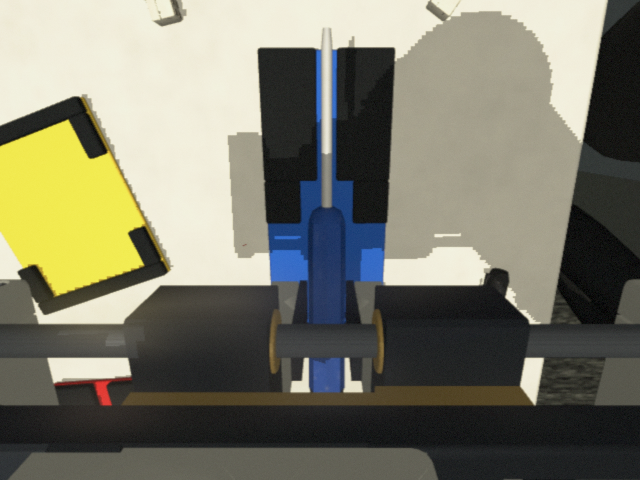

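The driver is centred over the channel (shaft column 326, channel 318–337) and the handle is over the wide pocket. Now I lower and release it.

>>> carry_out(commands=[{"dp":[0,0,0.02],"rotation":[0,0,0]},{"dp":[0,0,0.02],"rotation":[0,0,0]},{"dp":[0,0,0.015],"rotation":[0,0,0]},{"dp":[0,0,0.01],"rotation":[0,0,0]},{"dp":[0,0,0.006],"rotation":[0,0,0]},{"dp":[0,0,0.0045],"rotation":[0,0,0]},{"dp":[0,0,0],"rotation":[0,0,0]}])

```text
t: 7.72
eef_pos: [0.4172, 0.1416, 0.0351]
ee_rot: [3.142, -0.0, -1.586]
force: [0.2, -0.1, 0.2]
width: 0.0176
gripper_force: 25.0
```

>>> carry_out(commands=[{"dp":[0,0,0],"rotation":[0,0,0]},{"dp":[0,0,0],"rotation":[0,0,0]},{"dp":[0,0,0],"rotation":[0,0,0]},{"dp":[0,0,0],"rotation":[0,0,0]}], grip=0.04)

```text
t: 8.22
eef_pos: [0.4172, 0.1416, 0.0351]
ee_rot: [-3.141, 0.0, -1.586]
force: [-0.2, 0.4, -0.3]
width: 0.0398
gripper_force: 0.0
```

>>> carry_out(commands=[{"dp":[0,0,-0.02],"rotation":[0,0,0]},{"dp":[0,0,-0.03],"rotation":[0,0,0]},{"dp":[0,0,-0.04],"rotation":[0,0,0]},{"dp":[0,0,-0.045],"rotation":[0,0,0]},{"dp":[0,0,0],"rotation":[0,0,0]}])

```text
t: 8.85
eef_pos: [0.4189, 0.1429, 0.1734]
ee_rot: [-3.136, 0.005, -1.585]
force: [0.3, -0.1, 0.3]
width: 0.04
gripper_force: 0.0
```

```bash
python3 look.py - driver_blue tray_blue; python3 -c "
from h import *
plan(.625,-.110,.17,79.2-180)"
```

```text
driver_blue 0.95 [213. 329.] 2593 mean [0.4174 0.1314] ax 88.9 z [0.0129 0.0183 0.0206] rect [416.3 110.3] [162.6  17.2] 88.1
tray_blue 0.7 [160. 329.] 20021 mean [0.4174 0.1009] ax 89.1 z [0.0021 0.0084 0.0099] rect [417.8 114.6] [ 83.3 192.3] 0.3
table z -0.0012
t 9.0 pos [0.4167 0.1412 0.1694] rpy [ 1.7996e+02 -1.0000e-02 -9.0890e+01] dp mm [ 248.  -212.2   -0.7] rotz(tool) deg 9.91 dist 0.326
```

>>> carry_out(commands=[{"dp":[0.0413,-0.0354,0],"rotation":[0,0,0]},{"dp":[0.0413,-0.0354,0],"rotation":[0,0,0]},{"dp":[0.0413,-0.0354,0],"rotation":[0,0,0]},{"dp":[0.0413,-0.0354,0],"rotation":[0,0,0]},{"dp":[0.0413,-0.0353,0],"rotation":[0,0,0]},{"dp":[0.0415,-0.0353,0],"rotation":[0,0,0]},{"dp":[0,0,0],"rotation":[0,0,9.9]},{"dp":[0,0,0],"rotation":[0,0,0]}], grip=0.05)

```text
t: 10.0
eef_pos: [0.6248, -0.1103, 0.1676]
ee_rot: [3.138, -0.001, -1.759]
force: [0.0, 1.1, -0.1]
width: 0.0501
gripper_force: 0.0
```

```bash
python3 look.py w3 driver_red; python3 -c "
from h import *
z=np.load('wr.npz');W=z['W'];X,Y,Z=np.moveaxis(W,-1,0)
for b in [(.65,.69),(.69,.71),(.71,.73),(.73,.75)]:
  mm=(X>b[0])&(X<b[1])&(Z>.04)&(Z<.12)
  y=Y[mm];print(b,[ (round(a,2),Z[mm&(abs(Y-a)<.005)].max().round(3)) for a in np.arange(-.2,0,.01) if (mm&(abs(Y-a)<.005)).any()])
plan(.625,-.110,.032,79.2-180)"
```

```text
driver_red 0.94 [234. 324.] 2426 mean [ 0.6269 -0.109 ] ax 78.9 z [0.0084 0.014  0.0164] rect [ 624.8 -124.4] [140.8  17.9] 79.5
table z -0.0011
(0.65, 0.69) []
(0.69, 0.71) [(np.float64(-0.18), np.float64(0.066)), (np.float64(-0.17), np.float64(0.069)), (np.float64(-0.16), np.float64(0.068)), (np.float64(-0.04), np.float64(0.089)), (np.float64(-0.03), np.float64(0.09)), (np.float64(-0.02), np.float64(0.086))]
(0.71, 0.73) [(np.float64(-0.18), np.float64(0.065)), (np.float64(-0.17), np.float64(0.068)), (np.float64(-0.16), np.float64(0.069)), (np.float64(-0.15), np.float64(0.066)), (np.float64(-0.08), np.float64(0.046)), (np.float64(-0.07), np.float64(0.047))]
(0.73, 0.75) [(np.float64(-0.17), np.float64(0.067)), (np.float64(-0.16), np.float64(0.069)), (np.float64(-0.15), np.float64(0.069))]
t 10.1 pos [ 0.6249 -0.1094  0.1688] rpy [ 1.7988e+02 -3.0000e-02 -1.0055e+02] dp mm [  0.5  -0.5 136.8] rotz(tool) deg 0.25 dist 0.001
```

View pics/w3.png

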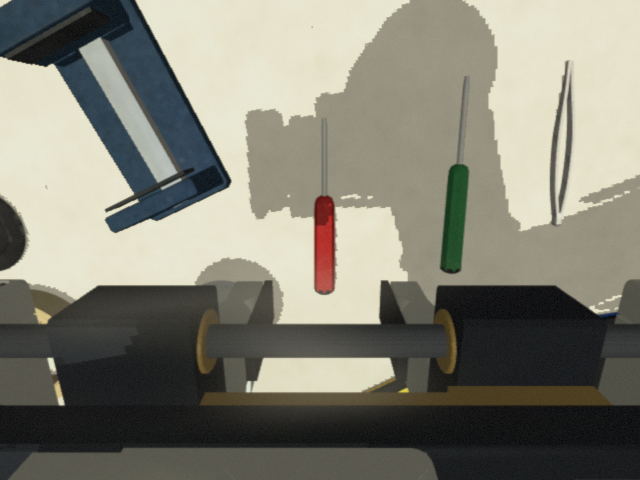

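Red shaft is at column 324 with handle rows 195–293, so it is centred. The vise jaw (170,190) and the mug crowd the +x side, so I'll grip nearer the shaft, a little higher, and tilt 6° so the gripper body clears both.

>>> carry_out(commands=[{"dp":[-0.0045,0,0.02],"rotation":[0,0,0]},{"dp":[0,0,0.03],"rotation":[0,0,0]},{"dp":[0,0,0.03],"rotation":[0,0,0]},{"dp":[0,0,0.02],"rotation":[0,0,0]},{"dp":[0,0,0],"rotation":[6,0,0]},{"dp":[0,0.0012,0.0116],"rotation":[0,0,0]},{"dp":[0,0.0012,0.0116],"rotation":[0,0,0]},{"dp":[0,0.0012,0.0116],"rotation":[0,0,0]}])

```text
t: 11.1
eef_pos: [0.6271, -0.105, 0.0344]
ee_rot: [-3.037, 0.0, -1.758]
force: [-0.1, -0.1, 0.4]
width: 0.0503
gripper_force: 0.0
```

>>> carry_out(commands=[{"dp":[0,0,0],"rotation":[0,0,0]},{"dp":[0,0,0],"rotation":[0,0,0]},{"dp":[0,0,0],"rotation":[0,0,0]},{"dp":[0,0,0],"rotation":[0,0,0]},{"dp":[0,0,0],"rotation":[0,0,0]},{"dp":[0,0,0],"rotation":[0,0,0]}], grip=0.008, force=25)

```text
t: 11.85
eef_pos: [0.6267, -0.1053, 0.0354]
ee_rot: [-3.036, 0.0, -1.759]
force: [-0.2, -0.1, 2.1]
width: 0.0177
gripper_force: 24.7
```

>>> carry_out(commands=[{"dp":[0,-0.0021,-0.02],"rotation":[0,0,0]},{"dp":[0,-0.0031,-0.03],"rotation":[0,0,0]},{"dp":[0,-0.0031,-0.03],"rotation":[0,0,0]},{"dp":[0,0,-0.03],"rotation":[-6,0,0]},{"dp":[0,0,-0.03],"rotation":[0,0,0]},{"dp":[0,0,0],"rotation":[0,0,0]},{"dp":[0,0,0],"rotation":[0,0,0]}])

```text
t: 12.72
eef_pos: [0.6228, -0.1046, 0.1748]
ee_rot: [3.141, 0.0, -1.759]
force: [-0.2, 0.4, -0.7]
width: 0.0178
gripper_force: 24.6
```

```bash
python3 look.py w4 driver_red; python3 -c "
from h import *
a=np.radians(93.7)
o=np.array([.5854,.3295])+.018*np.array([np.cos(a),np.sin(a)])
print(o);plan(o[0],o[1],.17,93.7-180)"
```

```text
driver_red 0.62 [278. 328.] 5599 mean [ 0.6205 -0.1169] ax 79.6 z [0.1478 0.1529 0.1556] rect [ 619.7 -109.6] [167.1  24. ] 74.0
table z -0.0011
[0.58423842 0.34746248]
t 12.82 pos [ 0.6225 -0.1046  0.1742] rpy [ 1.7990e+02 -2.0000e-02 -1.0078e+02] dp mm [-437.   122.2    4.3] rotz(tool) deg -14.48 dist 0.454
```

View pics/w4.png

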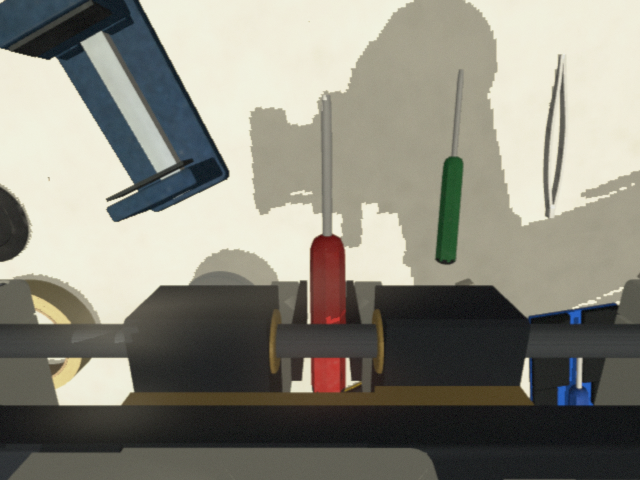

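Red is held square (shaft column 326, tip row 95, handle start row 235). Next I measure where along the handle it is gripped.

```bash
python3 -c "
from h import *
s=readout.get_state();T=pose('wrist',s);c,f=cam('wrist')
ax=np.array([np.cos(np.radians(79.2)),np.sin(np.radians(79.2)),0])
for (u,v,z) in [(326,235,.152),(326,95,.149),(313,250,.149),(342,250,.149)]:
  r=T[:3,:3]@np.array([(u-c['cx'])/f,(v-c['cy'])/f,1]);P=T[:3,3]+r*(z-T[2,3])/r[2]
  print(P.round(4),'along',(P-s['eef_pos'])@ax)
"
```

```text
[ 0.6172 -0.1362  0.152 ] along -0.03199155185382405
[ 0.6065 -0.1926  0.149 ] along -0.08943233264515696
[ 0.6245 -0.1295  0.149 ] along -0.024084446705734983
[ 0.6116 -0.1271  0.149 ] along -0.024085934931716443
```

```bash
python3 -c "
from h import *
s=readout.get_state();W=np.load('wr.npz')['W']
ax=np.array([np.cos(np.radians(79.2)),np.sin(np.radians(79.2)),0])
for v in [97,101,110,130,160,190,220,228,234,238,242,250,270]:
  q=W[v,320:333]; q=q[(q[:,2]>.1)&(q[:,2]<.17)]
  if len(q): P=np.median(q,0);print(v,P.round(4),'along',((P-s['eef_pos'])@ax).round(4))
"
```

```text
97 [ 0.6069 -0.1919  0.1483] along -0.0886
101 [ 0.6072 -0.1904  0.1483] along -0.0871
110 [ 0.6078 -0.1869  0.1486] along -0.0836
130 [ 0.6091 -0.1793  0.1487] along -0.0759
160 [ 0.6113 -0.1674  0.1493] along -0.0638
190 [ 0.6137 -0.1549  0.1488] along -0.0511
220 [ 0.6159 -0.1419  0.1491] along -0.0379
228 [ 0.6167 -0.1382  0.1494] along -0.0341
234 [ 0.6174 -0.1353  0.1487] along -0.0311
238 [ 0.6179 -0.1343  0.1509] along -0.03
242 [ 0.6181 -0.133   0.1527] along -0.0287
250 [ 0.6187 -0.13    0.1546] along -0.0256
270 [ 0.6203 -0.121   0.1552] along -0.0165
```

>>> carry_out(commands=[{"dp":[-0.0546,0.0153,0],"rotation":[0,0,0]},{"dp":[-0.0546,0.0153,0],"rotation":[0,0,0]},{"dp":[-0.0546,0.0153,0],"rotation":[0,0,0]},{"dp":[-0.0546,0.0153,0],"rotation":[0,0,0]},{"dp":[-0.0546,0.0153,0],"rotation":[0,0,0]},{"dp":[-0.0546,0.0153,0],"rotation":[0,0,0]},{"dp":[-0.0546,0.0152,0],"rotation":[0,0,0]},{"dp":[-0.0548,0.0152,0],"rotation":[0,0,0]}])

```text
t: 13.82
eef_pos: [0.5841, 0.349, 0.1743]
ee_rot: [3.141, -0.001, -1.759]
force: [1.2, 0.0, -0.2]
width: 0.0176
gripper_force: 24.6
```

>>> carry_out(commands=[{"dp":[0,0,0.02],"rotation":[0,0,-7.3]},{"dp":[0,0,0.02],"rotation":[0,0,-7.2]},{"dp":[0,0,0.024],"rotation":[0,0,0]},{"dp":[0,0,0],"rotation":[0,0,0]},{"dp":[0,0,0],"rotation":[0,0,0]}])

```text
t: 14.45
eef_pos: [0.5852, 0.3476, 0.1117]
ee_rot: [-3.141, -0.0, -1.506]
force: [-0.1, 0.5, -0.1]
width: 0.0178
gripper_force: 24.6
```

```bash
python3 look.py w5 driver_red tray_red; python3 -c "
from h import *
plan(.5842,.3475,.0395,-86.3)"
```

```text
driver_red 0.71 [277. 329.] 5809 mean [0.5863 0.3337] ax 94.1 z [0.084  0.0895 0.0924] rect [584.7 359.2] [ 26.7 217.3] 4.3
tray_red 0.65 [174. 322.] 20527 mean [0.5886 0.3025] ax 93.6 z [0.0022 0.0085 0.0098] rect [586.7 326.3] [ 83.7 159.4] 4.9
table z -0.001
t 14.6 pos [0.5854 0.3478 0.1125] rpy [-1.7992e+02  6.0000e-02 -8.6270e+01] dp mm [ 0.3  1.3 73. ] rotz(tool) deg 0.03 dist 0.001
```

View pics/w5.png

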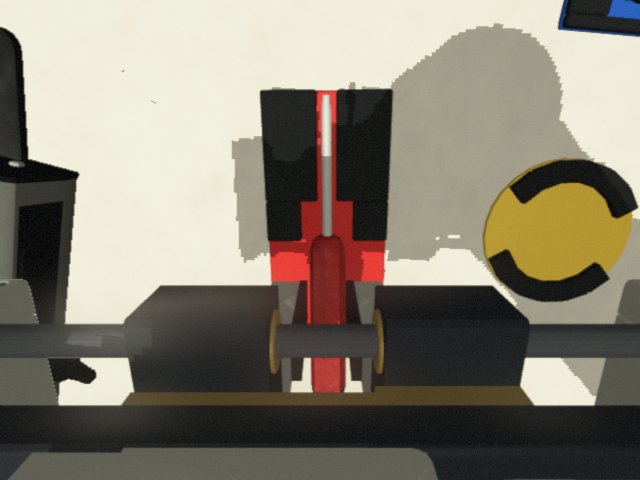

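```bash
python3 -c "
from h import *
W=np.load('wr.npz')['W'];X,Y,Z=np.moveaxis(W,-1,0)
m=(X>.64)&(X<.8)&(Y>.26)&(Y<.44)&(Z>.03)
W2=np.load('top.npz')['W'];n=(W2[...,0]>.63)&(W2[...,0]<.8)&(W2[...,1]>.26)&(W2[...,1]<.44)&(W2[...,2]>.02)
for q in (W[m],W2[n]): print(len(q),q.min(0).round(3) if len(q) else '',q.max(0).round(3) if len(q) else '')
"
```

```text
14882 [0.64  0.304 0.03 ] [0.777 0.44  0.195]
2975 [0.73 0.26 0.02] [0.8   0.44  0.281]
```

Red sits centred over its channel (shaft column 326, channel 316–336). Nothing stands near the body, so I lower and release it.

>>> carry_out(commands=[{"dp":[0,0.001,0.02],"rotation":[0,0,0]},{"dp":[0,0,0.02],"rotation":[0,0,0]},{"dp":[0,0,0.015],"rotation":[0,0,0]},{"dp":[0,0,0.01],"rotation":[0,0,0]},{"dp":[0,0,0.005],"rotation":[0,0,0]},{"dp":[0,0,0.003],"rotation":[0,0,0]},{"dp":[0,0,0],"rotation":[0,0,0]}])

```text
t: 15.48
eef_pos: [0.584, 0.3475, 0.0401]
ee_rot: [-3.141, 0.0, -1.505]
force: [-5.6, -2.2, 9.4]
width: 0.0176
gripper_force: 24.9
```

>>> carry_out(commands=[{"dp":[0,0,0],"rotation":[0,0,0]},{"dp":[0,0,0],"rotation":[0,0,0]},{"dp":[0,0,0],"rotation":[0,0,0]},{"dp":[0,0,0],"rotation":[0,0,0]}], grip=0.034)

```text
t: 15.98
eef_pos: [0.584, 0.3474, 0.0382]
ee_rot: [3.142, -0.0, -1.506]
force: [0.0, 0.6, -0.2]
width: 0.0341
gripper_force: 0.0
```

>>> carry_out(commands=[{"dp":[0,0,-0.02],"rotation":[0,0,0]},{"dp":[0,0,-0.03],"rotation":[0,0,0]},{"dp":[0,0,-0.04],"rotation":[0,0,0]},{"dp":[0,0,-0.04],"rotation":[0,0,0]},{"dp":[0,0,0],"rotation":[0,0,0]}])

```text
t: 16.6
eef_pos: [0.5856, 0.3487, 0.1726]
ee_rot: [-3.136, 0.004, -1.505]
force: [-1.5, 0.3, -1.4]
width: 0.0342
gripper_force: 0.0
```

```bash
python3 look.py w6 driver_red tray_red tray_tape; python3 -c "
from h import *
plan(.616,-.335,.17,86.1-180)"
```

```text
driver_red 0.74 [230. 331.] 2367 mean [0.5835 0.3472] ax 93.7 z [0.0123 0.0181 0.0206] rect [584.1 333.1] [ 18.9 149. ] 3.5
tray_red 0.76 [182. 324.] 17376 mean [0.5875 0.321 ] ax 93.4 z [0.002  0.0083 0.01  ] rect [586.4 333.9] [ 84.3 174.3] 4.2
tray_tape 0.9 [208. 517.] 11348 mean [0.4304 0.3264] ax 120.8 z [0.0017 0.0034 0.0095] rect [429. 330.] [ 98.8 103.5] 24.9
table z -0.001
t 16.8 pos [0.5834 0.347  0.1671] rpy [ 1.7991e+02 -6.0000e-02 -8.6280e+01] dp mm [682.7  11.7  -2.2] rotz(tool) deg 7.62 dist 0.683
```

View pics/w6.png

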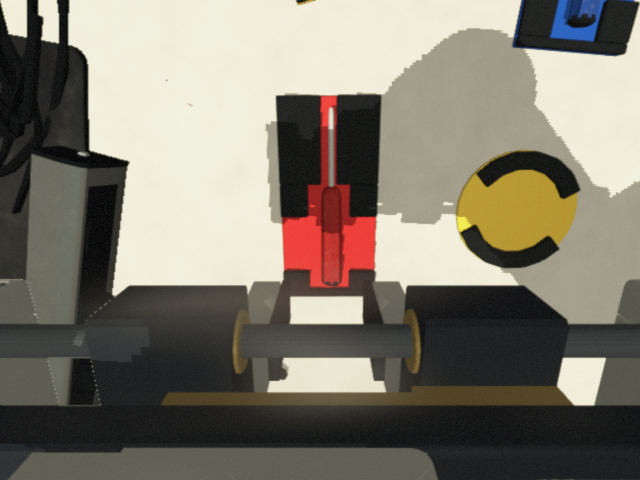

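Red lies inside its pocket (handle at (331,235), shaft in the channel), at the same height as blue. Next is the case.

>>> carry_out(commands=[{"dp":[0.0569,0.001,0],"rotation":[0,0,0]},{"dp":[0.0569,0.001,0],"rotation":[0,0,0]},{"dp":[0.0569,0.001,0],"rotation":[0,0,0]},{"dp":[0.0569,0.001,0],"rotation":[0,0,0]},{"dp":[0.0569,0.001,0],"rotation":[0,0,0]},{"dp":[0.0569,0.001,0],"rotation":[0,0,0]},{"dp":[0.0569,0.001,0],"rotation":[0,0,0]},{"dp":[0.0569,0.001,0],"rotation":[0,0,0]}], grip=0.085)

```text
t: 17.8
eef_pos: [0.6049, -0.1092, 0.1671]
ee_rot: [3.14, -0.0, -1.506]
force: [0.9, 1.9, 0.4]
width: 0.085
gripper_force: 0.0
```

>>> carry_out(commands=[{"dp":[0.0569,0.001,0],"rotation":[0,0,0]},{"dp":[0.0569,0.001,0],"rotation":[0,0,0]},{"dp":[0.0569,0.001,0],"rotation":[0,0,0]},{"dp":[0.0569,0.001,0],"rotation":[0,0,0]},{"dp":[0,0,0],"rotation":[0,0,7.6]},{"dp":[0,0,0],"rotation":[0,0,0]},{"dp":[0,0,0],"rotation":[0,0,0]}])

```text
t: 18.68
eef_pos: [0.6162, -0.3341, 0.1676]
ee_rot: [3.14, 0.0, -1.635]
force: [-0.5, -0.6, -0.6]
width: 0.0852
gripper_force: 0.0
```

```bash
python3 look.py w7 bit_case; python3 -c "
from h import *
W=np.load('wr.npz')['W'];X,Y,Z=np.moveaxis(W,-1,0)
W2=np.load('top.npz')['W']
for w in (W,W2):
  n=(w[...,0]>.66)&(w[...,0]<.73)&(w[...,1]>-.42)&(w[...,1]<-.27)&(w[...,2]>.03)&(w[...,2]<.11);q=w[n]
  print(len(q),q.min(0).round(3) if len(q) else '',q.max(0).round(3) if len(q) else '')
n=(abs(X-.616)<.06)&(abs(Y+.335)<.06)&(Z>.020)&(Z<.034)
print(cv2.minAreaRect((W[n][:,:2]*1000).astype(np.float32)),np.median(Z[n]))
plan(.615,-.343,.037,86.1-180)"
```

```text
bit_case 0.97 [228. 324.] 7641 mean [ 0.6158 -0.3382] ax 86.9 z [0.0249 0.0268 0.0279] rect [ 615.6 -334.7] [84.4 61.7] 86.4
table z -0.0011
63 [ 0.728 -0.297  0.032] [ 0.73  -0.294  0.063]
79 [ 0.723 -0.296  0.032] [ 0.73  -0.272  0.073]
((615.064697265625, -334.443359375), (84.04545593261719, 56.02595138549805), 86.48043823242188) 0.02680000996970605
t 18.77 pos [ 0.6165 -0.3338  0.1682] rpy [179.98   0.   -93.7 ] dp mm [  9.2   0.9 131.2] rotz(tool) deg 0.2 dist 0.009
```

View pics/w7.png

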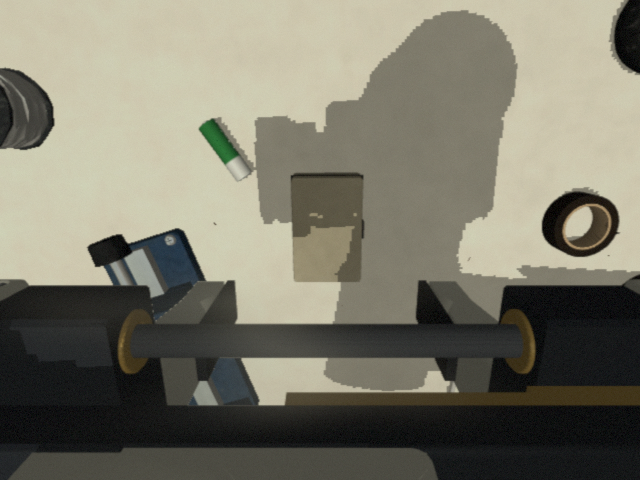

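The case is centred in column at (327,228), lined up with the tool, and its pose matches the top view. The vise corner is clear of the body.

>>> carry_out(commands=[{"dp":[0.006,0.001,0.02],"rotation":[0,0,0]},{"dp":[0,0,0.025],"rotation":[0,0,0]},{"dp":[0,0,0.025],"rotation":[0,0,0]},{"dp":[0,0,0.025],"rotation":[0,0,0]},{"dp":[0,0,0.018],"rotation":[0,0,0]},{"dp":[0,0,0.012],"rotation":[0,0,0]},{"dp":[0,0,0.007],"rotation":[0,0,0]},{"dp":[0,0,0],"rotation":[0,0,0]}])

```text
t: 19.77
eef_pos: [0.615, -0.3406, 0.0362]
ee_rot: [3.141, 0.0, -1.638]
force: [0.4, 0.6, 0.3]
width: 0.0848
gripper_force: 0.0
```

>>> carry_out(commands=[{"dp":[0,0,0],"rotation":[0,0,0]},{"dp":[0,0,0],"rotation":[0,0,0]},{"dp":[0,0,0],"rotation":[0,0,0]},{"dp":[0,0,0],"rotation":[0,0,0]},{"dp":[0,0,0],"rotation":[0,0,0]},{"dp":[0,0,0],"rotation":[0,0,0]}], grip=0.045, force=35)

```text
t: 20.52
eef_pos: [0.6151, -0.3407, 0.0367]
ee_rot: [-3.141, -0.0, -1.638]
force: [-0.3, 1.0, 3.5]
width: 0.0546
gripper_force: 35.0
```

>>> carry_out(commands=[{"dp":[0,0,-0.02],"rotation":[0,0,0]},{"dp":[0,0,-0.03],"rotation":[0,0,0]},{"dp":[0,0,-0.03],"rotation":[0,0,0]},{"dp":[0,0,-0.03],"rotation":[0,0,0]},{"dp":[0,0,-0.03],"rotation":[0,0,0]},{"dp":[0,0,0],"rotation":[0,0,0]}])

```text
t: 21.28
eef_pos: [0.6165, -0.3413, 0.1809]
ee_rot: [-3.136, -0.002, -1.638]
force: [-0.8, -0.2, -1.0]
width: 0.0547
gripper_force: 35.0
```

```bash
python3 look.py - bit_case; python3 -c "
from h import *
for A in (107.9,):
  a=np.radians(A)
  o=np.array([.592,.1133])-.0055*np.array([np.cos(a),np.sin(a)])
  print(o);plan(o[0],o[1],.17,A-180)
print(readout.get_state()['q'])"
```

```text
bit_case 0.87 [288. 325.] 17715 mean [ 0.6165 -0.3489] ax 87.3 z [0.155  0.1709 0.172 ] rect [ 622.3 -270.8] [214.6 120.9] 86.5
table z -0.0011
[0.59369046 0.10806623]
t 21.38 pos [ 0.6149 -0.3405  0.1773] rpy [-1.7993e+02  1.0000e-02 -9.3880e+01] dp mm [-446.1   51.6    7.3] rotz(tool) deg -21.78 dist 0.449
[-2.29538764e-01  4.51469633e-01 -1.80208048e-02 -3.50020660e-04
 -1.10016747e+00  1.61922349e-01]
```

>>> carry_out(commands=[{"dp":[-0.0558,0.0065,0],"rotation":[0,0,0]},{"dp":[-0.0558,0.0065,0],"rotation":[0,0,0]},{"dp":[-0.0558,0.0065,0],"rotation":[0,0,0]},{"dp":[-0.0558,0.0065,0],"rotation":[0,0,0]},{"dp":[-0.0558,0.0064,0],"rotation":[0,0,0]},{"dp":[-0.0558,0.0064,0],"rotation":[0,0,0]},{"dp":[-0.0558,0.0064,0],"rotation":[0,0,0]},{"dp":[-0.0555,0.0064,0],"rotation":[0,0,0]}])

```text
t: 22.38
eef_pos: [0.5927, 0.1095, 0.1756]
ee_rot: [3.14, -0.001, -1.638]
force: [1.8, -0.1, -0.6]
width: 0.0548
gripper_force: 35.0
```

>>> carry_out(commands=[{"dp":[0,0,0.02],"rotation":[0,0,-7.3]},{"dp":[0,0,0.02],"rotation":[0,0,-7.3]},{"dp":[0,0,0.01],"rotation":[0,0,-7.2]},{"dp":[0,0,0],"rotation":[0,0,0]},{"dp":[0,0,0],"rotation":[0,0,0]}])

```text
t: 23.0
eef_pos: [0.5936, 0.1079, 0.1264]
ee_rot: [3.141, -0.0, -1.261]
force: [-0.5, 0.1, -0.7]
width: 0.0544
gripper_force: 35.0
```

```bash
python3 look.py w8 bit_case tray_case; python3 -c "
from h import *
plan(.5937,.1081,.0415,-72.1)"
```

```text
bit_case 0.72 [287. 325.] 17182 mean [0.5968 0.1001] ax 108.4 z [0.1025 0.1165 0.1175] rect [593.8 109.4] [55.6 76.5] 18.0
tray_case 0.57 [192. 323.] 7690 mean [0.6061 0.0755] ax -161.4 z [0.0019 0.0038 0.0096] rect [605.1  78.8] [99.6 46. ] 19.5
table z -0.0011
t 23.15 pos [0.5939 0.108  0.1269] rpy [-1.7995e+02  1.0000e-02 -7.2150e+01] dp mm [-0.2  0.2 85.4] rotz(tool) deg -0.05 dist 0.0
```

View pics/w8.png

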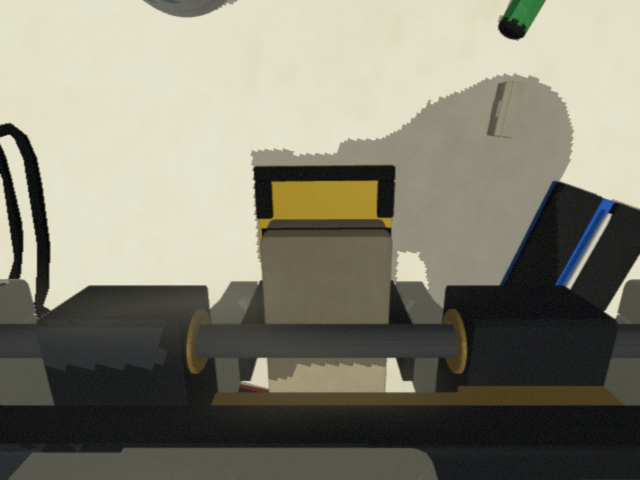

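The case is square to and centred over the pocket (tray columns 256–394, case 262–390). Now I lower and release it.

>>> carry_out(commands=[{"dp":[0,0,0.02],"rotation":[0,0,0]},{"dp":[0,0,0.02],"rotation":[0,0,0]},{"dp":[0,0,0.02],"rotation":[0,0,0]},{"dp":[0,0,0.012],"rotation":[0,0,0]},{"dp":[0,0,0.008],"rotation":[0,0,0]},{"dp":[0,0,0.005],"rotation":[0,0,0]},{"dp":[0,0,0],"rotation":[0,0,0]}])

```text
t: 24.02
eef_pos: [0.5937, 0.1079, 0.0414]
ee_rot: [-3.142, -0.0, -1.258]
force: [0.9, -0.3, -0.9]
width: 0.0545
gripper_force: 35.0
```

>>> carry_out(commands=[{"dp":[0,0,0],"rotation":[0,0,0]},{"dp":[0,0,0],"rotation":[0,0,0]},{"dp":[0,0,0],"rotation":[0,0,0]},{"dp":[0,0,0],"rotation":[0,0,0]}], grip=0.08)

```text
t: 24.52
eef_pos: [0.5937, 0.108, 0.0415]
ee_rot: [-3.141, 0.0, -1.258]
force: [0.1, 0.4, 0.0]
width: 0.0798
gripper_force: 0.0
```

>>> carry_out(commands=[{"dp":[0,0,-0.02],"rotation":[0,0,0]},{"dp":[0,0,-0.03],"rotation":[0,0,0]},{"dp":[0,0,-0.04],"rotation":[0,0,0]},{"dp":[0,0,-0.04],"rotation":[0,0,0]},{"dp":[0,0,0],"rotation":[0,0,0]}])

```text
t: 25.15
eef_pos: [0.5955, 0.1087, 0.1752]
ee_rot: [-3.135, 0.0, -1.257]
force: [0.0, 0.0, -0.4]
width: 0.0802
gripper_force: 0.0
```

```bash
python3 look.py - bit_case tray_case; python3 -c "
from h import *
plan(.411,-.324,.17,-90)"
```

```text
bit_case 0.68 [234. 329.] 7392 mean [0.5934 0.1101] ax 108.5 z [0.0261 0.0308 0.0319] rect [590.6 118.8] [59.1 95.9] 18.3
tray_case 0.69 [216. 293.] 8249 mean [0.5956 0.1094] ax 107.7 z [0.0019 0.0071 0.0097] rect [592.5 115.8] [ 98.2 122.2] 18.5
table z -0.0011
t 25.3 pos [0.5931 0.1078 0.1708] rpy [ 1.7996e+02  1.0000e-02 -7.2080e+01] dp mm [354.9 306.1   0.9] rotz(tool) deg 17.92 dist 0.469
```

>>> carry_out(commands=[{"dp":[0.0444,0.0383,0],"rotation":[0,0,0]},{"dp":[0.0444,0.0383,0],"rotation":[0,0,0]},{"dp":[0.0444,0.0383,0],"rotation":[0,0,0]},{"dp":[0.0444,0.0383,0],"rotation":[0,0,0]},{"dp":[0.0444,0.0383,0],"rotation":[0,0,0]},{"dp":[0.0443,0.0382,0],"rotation":[0,0,0]},{"dp":[0.0443,0.0382,0],"rotation":[0,0,0]},{"dp":[0.0443,0.0382,0],"rotation":[0,0,0]}])

```text
t: 26.3
eef_pos: [0.4102, -0.3253, 0.1703]
ee_rot: [3.14, 0.001, -1.258]
force: [1.2, -0.5, 0.6]
width: 0.0798
gripper_force: 0.0
```

>>> carry_out(commands=[{"dp":[0,0,0],"rotation":[0,0,7.3]},{"dp":[0,0,0],"rotation":[0,0,7.3]},{"dp":[0,0,0],"rotation":[0,0,7.3]},{"dp":[0,0,0],"rotation":[0,0,0]},{"dp":[0,0,0],"rotation":[0,0,0]}])

```text
t: 26.92
eef_pos: [0.4113, -0.3238, 0.1707]
ee_rot: [3.14, 0.0, -1.637]
force: [-0.1, 0.3, 0.4]
width: 0.0801
gripper_force: 0.0
```

```bash
python3 look.py w9 tape_black; python3 -c "
from h import *
W=np.load('wr.npz')['W'];X,Y,Z=np.moveaxis(W,-1,0)
n=(np.hypot(X-.411,Y+.324)<.04)&(Z>.011)&(Z<.025)
print(cv2.minEnclosingCircle((W[n][:,:2]*1000).astype(np.float32)),np.median(Z[n]))
plan(.411,-.324,.030,-94)"
```

```text
tape_black 0.63 [301. 399.] 1186 mean [ 0.3528 -0.2593] ax -137.4 z [0.0022 0.0187 0.0246] rect [ 374.6 -296.4] [ 64.4 117.4] 35.6
tape_black 0.57 [241. 333.] 2232 mean [ 0.4099 -0.3237] ax 92.3 z [0.0012 0.0169 0.0183] rect [ 408.3 -322.4] [50.9 54.4] 72.3
table z -0.0013
((408.9480895996094, -322.3726806640625), 26.60254669189453) 0.01708201631146089
t 27.02 pos [ 0.4115 -0.3238  0.171 ] rpy [ 1.7997e+02  1.0000e-02 -9.3860e+01] dp mm [  0.3   0.4 141. ] rotz(tool) deg 0.14 dist 0.001
```

View pics/w9.png

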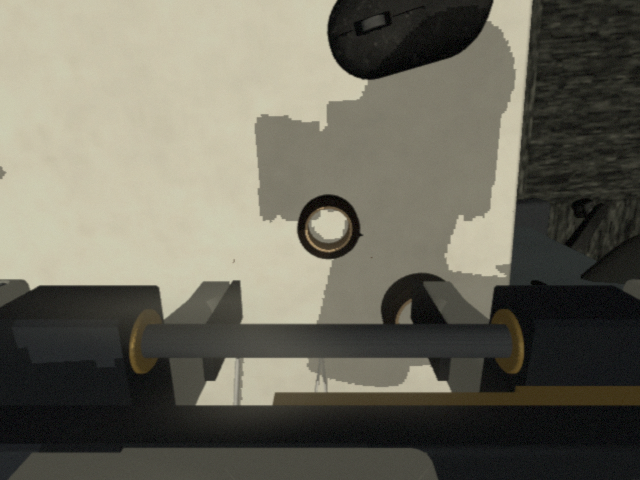

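The small roll (328,226) measures 53 mm across, so it is the right one. The larger roll (420,300) is clear of the fingers.

>>> carry_out(commands=[{"dp":[-0.0013,0.0026,0.025],"rotation":[0,0,0]},{"dp":[0,0,0.025],"rotation":[0,0,0]},{"dp":[0,0,0.025],"rotation":[0,0,0]},{"dp":[0,0,0.025],"rotation":[0,0,0]},{"dp":[0,0,0.02],"rotation":[0,0,0]},{"dp":[0,0,0.012],"rotation":[0,0,0]},{"dp":[0,0,0.009],"rotation":[0,0,0]},{"dp":[0,0,0],"rotation":[0,0,0]}], grip=0.075)

```text
t: 28.02
eef_pos: [0.409, -0.3224, 0.0301]
ee_rot: [3.141, 0.0, -1.64]
force: [0.1, -0.5, -0.4]
width: 0.0751
gripper_force: 0.0
```

>>> carry_out(commands=[{"dp":[0,0,0],"rotation":[0,0,0]},{"dp":[0,0,0],"rotation":[0,0,0]},{"dp":[0,0,0],"rotation":[0,0,0]},{"dp":[0,0,0],"rotation":[0,0,0]},{"dp":[0,0,0],"rotation":[0,0,0]},{"dp":[0,0,0],"rotation":[0,0,0]}], grip=0.045, force=20)

```text
t: 28.78
eef_pos: [0.4094, -0.3226, 0.0307]
ee_rot: [-3.141, -0.0, -1.64]
force: [-0.0, 1.4, 6.1]
width: 0.0499
gripper_force: 20.0
```

>>> carry_out(commands=[{"dp":[0,0,-0.02],"rotation":[0,0,0]},{"dp":[0,0,-0.03],"rotation":[0,0,0]},{"dp":[0,0,-0.03],"rotation":[0,0,0]},{"dp":[0,0,-0.03],"rotation":[0,0,0]},{"dp":[0,0,-0.03],"rotation":[0,0,0]},{"dp":[0,0,0],"rotation":[0,0,0]}])

```text
t: 29.52
eef_pos: [0.4103, -0.3229, 0.1725]
ee_rot: [-3.137, -0.001, -1.64]
force: [0.5, 1.2, -0.4]
width: 0.0501
gripper_force: 20.0
```

```bash
python3 -c "
from h import *
plan(.4285,.325,.17,-94);plan(.44,.0,.17,-94)"
```

```text
t 29.52 pos [ 0.4103 -0.3229  0.1725] rpy [-1.7976e+02 -7.0000e-02 -9.3960e+01] dp mm [-647.7   26.6    1.6] rotz(tool) deg 0.04 dist 0.648
t 29.52 pos [ 0.4103 -0.3229  0.1725] rpy [-1.7976e+02 -7.0000e-02 -9.3960e+01] dp mm [-324.2   -7.3    2.1] rotz(tool) deg 0.04 dist 0.324
```

>>> carry_out(commands=[{"dp":[-0.054,-0.006,0],"rotation":[0,0,0]},{"dp":[-0.054,-0.006,0],"rotation":[0,0,0]},{"dp":[-0.054,-0.006,0],"rotation":[0,0,0]},{"dp":[-0.054,-0.006,0],"rotation":[0,0,0]},{"dp":[-0.054,-0.006,0],"rotation":[0,0,0]},{"dp":[-0.054,-0.006,0],"rotation":[0,0,0]},{"dp":[-0.054,0.01,0],"rotation":[0,0,0]},{"dp":[-0.054,0.01,0],"rotation":[0,0,0]}])

```text
t: 30.52
eef_pos: [0.4541, 0.1089, 0.1693]
ee_rot: [3.14, -0.001, -1.64]
force: [1.5, -0.7, -0.1]
width: 0.0499
gripper_force: 20.0
```

>>> carry_out(commands=[{"dp":[-0.054,0.01,0],"rotation":[0,0,0]},{"dp":[-0.054,0.01,0],"rotation":[0,0,0]},{"dp":[-0.054,0.011,0],"rotation":[0,0,0]},{"dp":[-0.0537,0.0116,0],"rotation":[0,0,0]},{"dp":[0,0,0.025],"rotation":[0,0,0]},{"dp":[0,0,0.025],"rotation":[0,0,0]},{"dp":[0,0,0],"rotation":[0,0,0]},{"dp":[0,0,0],"rotation":[0,0,0]}])

```text
t: 31.52
eef_pos: [0.4277, 0.3255, 0.1206]
ee_rot: [-3.142, -0.0, -1.64]
force: [1.3, 0.9, -1.0]
width: 0.0505
gripper_force: 20.0
```

```bash
python3 look.py w10 tape_black tray_tape; python3 -c "
from h import *
plan(.4285,.325,.0355,-94)"
```

```text
tape_black 0.57 [274. 324.] 5168 mean [0.4274 0.3145] ax 176.0 z [0.0909 0.1066 0.1078] rect [432.2 330.4] [62.9 64. ] 80.2
tray_tape 0.86 [231. 325.] 11543 mean [0.4287 0.3205] ax -155.3 z [0.0018 0.0034 0.0096] rect [430.2 327.8] [100.6  97.5] 41.0
table z -0.0011
t 31.68 pos [0.4279 0.3258 0.1213] rpy [-1.7995e+02  8.0000e-02 -9.3990e+01] dp mm [ 0.9 -0.6 85.8] rotz(tool) deg 0.01 dist 0.001
```

View pics/w10.png

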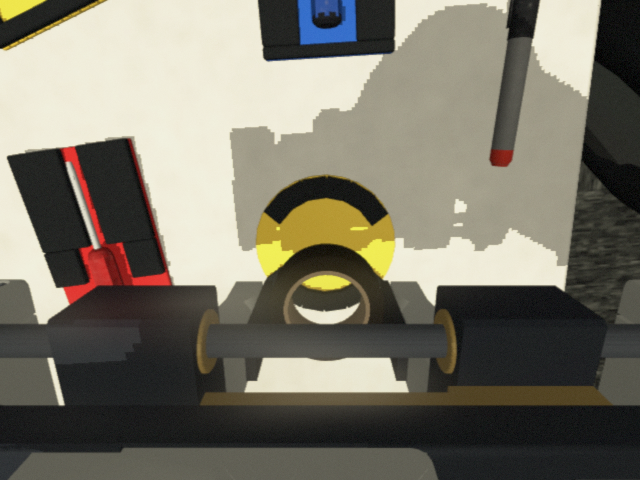

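The roll is centred over the round pocket (column 326) and the fingers line up with the cut-aways. Now I lower and release it.

>>> carry_out(commands=[{"dp":[0.0005,-0.001,0.02],"rotation":[0,0,0]},{"dp":[0,0,0.02],"rotation":[0,0,0]},{"dp":[0,0,0.02],"rotation":[0,0,0]},{"dp":[0,0,0.012],"rotation":[0,0,0]},{"dp":[0,0,0.008],"rotation":[0,0,0]},{"dp":[0,0,0.0055],"rotation":[0,0,0]},{"dp":[0,0,0],"rotation":[0,0,0]}])

```text
t: 32.55
eef_pos: [0.4286, 0.3252, 0.035]
ee_rot: [-3.141, 0.0, -1.64]
force: [0.1, -0.4, -1.3]
width: 0.0504
gripper_force: 20.0
```

>>> carry_out(commands=[{"dp":[0,0,0],"rotation":[0,0,0]},{"dp":[0,0,0],"rotation":[0,0,0]},{"dp":[0,0,0],"rotation":[0,0,0]},{"dp":[0,0,0],"rotation":[0,0,0]}], grip=0.07)

```text
t: 33.05
eef_pos: [0.4284, 0.3249, 0.0349]
ee_rot: [-3.142, 0.0, -1.64]
force: [-0.2, -0.2, 0.2]
width: 0.0697
gripper_force: 0.0
```

>>> carry_out(commands=[{"dp":[0,0,-0.02],"rotation":[0,0,0]},{"dp":[0,0,-0.03],"rotation":[0,0,0]},{"dp":[0,0,-0.04],"rotation":[0,0,0]},{"dp":[0,0,-0.05],"rotation":[0,0,0]},{"dp":[0,0,-0.05],"rotation":[0,0,0]},{"dp":[0.05,0.0,0],"rotation":[0,0,0]},{"dp":[0,0,0],"rotation":[0,0,0]},{"dp":[0,0,0],"rotation":[0,0,0]}])

```text
t: 34.05
eef_pos: [0.425, 0.275, 0.2251]
ee_rot: [-3.141, 0.001, -1.641]
force: [-0.4, 0.1, -0.2]
width: 0.0699
gripper_force: 0.0
```

```bash
python3 look.py - tape_black; python3 -c "
from h import *
p,d=vision.grab_frame('top');W=world('top',d)
print(readout.get_state()['t'])
save('pics/top2.png',cv2.resize(p[150:320,110:420],(775,425),interpolation=cv2.INTER_CUBIC))
p,d=vision.grab_frame('side');save('pics/side.png',p)"
```

```text
tape_black 0.72 [272. 331.] 1599 mean [0.4285 0.3234] ax 87.1 z [0.0057 0.0208 0.0223] rect [427.2 325.6] [50.7 54.7] 56.9
table z -0.0013
34.2
```

View pics/top2.png

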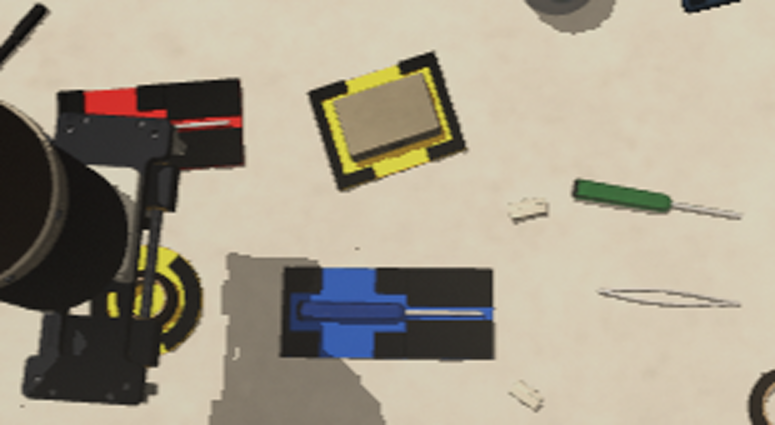

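View pics/side.png

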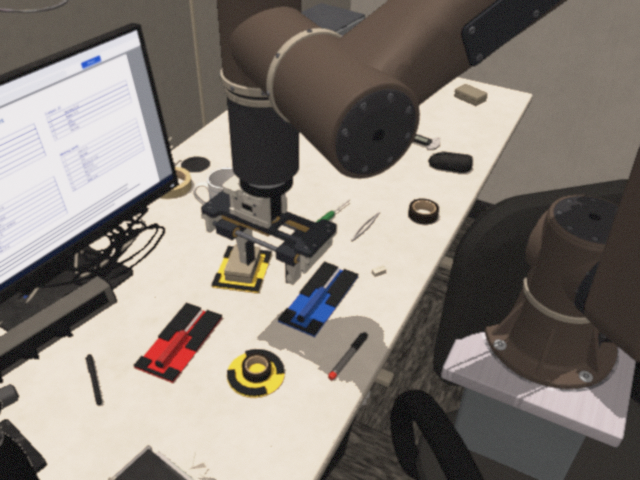

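Both views show all four tools seated: blue and red with shafts in their channels, the case at (240,265) and the roll at (255,368) in the side view. Green is untouched and the arm is clear, so I'm handing in.

```bash
python3 -c "
from station import arm
print(arm.job_done())"
```

```text
the job is handed in; nothing more can be done
None
```

All four tools are in their own pockets, the green screwdriver was left untouched, and the job was handed in at about 34 s; the hand-in returned no verdict.

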